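# Put the flux bottle away in the solvent cabinet

## Robot

A 7-joint arm with a two-finger parallel gripper is mounted at the origin on a cart in front of the work surface, level with it; the furniture and walls round the work are solid. World frame = base frame: x ahead of the robot, y to its left, z up, the work surface at z = 0. Lengths are in m, angles in rad, forces in N, time in s.
With the tool pointing down it reaches from about 0.425 to 0.925 m from the base axis. Payload 6.8 kg.
Tool frame: the origin (TCP) lies at the very end of the fingers, on their centre line; the grasp point (between the pads) lies 19 mm behind it; z points along the fingers, y is the line along which they close (so a half turn about z gives the same grasp; the last joint's range is limited). The gripper opens to 85 mm and grips with 20 to 120 N. Pads are 22 mm wide; open, the fingers measure 114 mm over their backs; the gripper's body (76 mm by 85 mm) begins 54 mm behind the grasp point. The pads swing forward as they close: fully open they stand 13 mm farther back than shut.
Start: joints at [1.017, 0.477, 0.022, 1.555, -0.011, 1.109, -0.083], TCP at [0.291, -0.609, 0.231] pointing down, gripper open.
Joint ranges: [-2.96, 2.96], [-0.34, 2.1], [-1.41, 1.46], [0.24, 2.44], [-1.37, 4.51], [0.17, 1.92], [-2.96, 2.96]. Speed limits (rad/s): [2.39, 2.39, 3.14, 3.14, 3.14, 3.14, 3.14].

## Interface

Orientations are given as a unit quaternion [w, x, y, z].
In Python, from station import bot gives the robot as it stands.
- The arm moves only by the shell command python3 nudge.py 'ROWS' [FORCE]. ROWS is a JSON list of rows, 1 to 20 of them, each of 5 numbers: dx, dy, dz in m, then a turn about the tool's z in rad, then the opening from 0.0 (shut) to 1.0 (fully open); each row shifts and turns the commanded pose from where the row before left it, along the tool's axes as they then stand; what a row does not reach is not made up. A row lasts 1/10 s, in which the tool goes at most 0.05 m and 0.15 rad, less where a joint would pass 70% of its speed; a pose out of reach is approached as far as the arm can. The fingers move at their own pace and stop on an object; FORCE is the grip in N (left out, the last holds). Time passes only in rows, so rows that do not move let the fingers close. It prints the time, the measured TCP pose, the force, the opening and the grip force at its end.
- bot.get_obs(): the state, without advancing time (a new reading comes with each control period).
- bot.read_camera(name): name is "side" or "top" or "wrist"; returns the picture (480x640x3 uint8, blue, green, red); there is no depth.
- bot.camera_info(name): a dict with "vertical_fov" (degrees; the focal length in pixels is half the picture's height over the tangent of half this angle, whatever the lens; pixels are square), "cx", "cy" (the principal point, pixels), "view" (4x4, takes a point from world to camera coordinates); the wrist camera has in their place "hand_eye" (4x4, takes a point from camera to tool coordinates, whose origin is the TCP and whose axes are the flange's). Camera axes: x right, y up, looking along -z (the intrinsics and any distortion apply to the point x, -y, -z); pixel columns grow to the right and rows downward; lengths in m; the calibration is good to about 2 mm. The wrist camera is an equidistant fisheye: a pixel r from the principal point sees the ray r / f radians off the axis. A picture is of the moment at which its call begins: read the wrist's pose just before it. camera_info takes no time and is no camera call.
- bot.hand_in(): hands the job in; it is judged then, once.
The state is a dict: "t": time; "q": joint angles; "joint_vel": joint speeds; "joint_torque": joint torques, N m; "eef_pos": TCP position; "tool_rot": TCP orientation; "contact_force": force on the tool from outside, world axes, zero at the start; "torque": the same for the moment, N m; "gripper_width": opening from 0.0 (shut) to 1.0 (fully open); "grasp_force": force on a finger pad.
Only numpy, scipy, OpenCV 4.12 (cv2) and the standard library are available. Lean on these libraries where they do the work, as an engineer would, in place of code of your own. Each camera call takes 0.05 s, during which the arm holds its last target. There are 200 camera calls.

## Task

Pull the yellow cabinet's door wide open by its handle, then stand the small amber flux bottle upright in the blue spill tray inside, setting it down rather than dropping it, and swing the door fully shut again. Do not move or tip the white bottle that stands in the cabinet or the white screw jar on the worktop.

Things in the scene. Friction and masses are not known exactly. Their poses are not given: they have to be found in the camera images.
- cabinet: yellow bench cabinet, fixed; outside 190 deep (x), 270 wide (y), 300 high, walls 12, roof 14 thick. Origin: centre of its underside, on the worktop; -x is its open front, +y its left side seen from the robot. Inside 178 deep, 246 wide, floor top at z 30, roof underside at z 286. The roof reaches to the front edge (x -95), so setting things inside needs the tool tilted forward (30 to 50 degrees)
- cabinet_door (a joint): door angle in rad, 0 shut, 1.57 square to the front, stop at 1.9; starts 0 to 0.1. Vertical hinge at the front right edge: the handle swings towards the robot, then to the right (counterclockwise from above). Hinge friction about 0.12 N m, no spring or latch: it stays where left. Door 270 wide, 18 thick, z 16 to 298, outer face 113 before the cabinet's origin when shut
- handle (a point): grip point at z 268 on the door's handle: a round upright steel bar 12 thick, z 169 to 292, its axis 40 out from the door's outer face and 35 from the door's free edge. Stand-offs join it to the door at z 185 and 235; above z 241 the bar is free all round and can be pinched from straight above. Axes turn with the door: -x out of the door, +y from hinge to handle
- hinge (a point): point on the door's vertical hinge axis at z 268, in the plane of the door's inner face; the handle bar's axis lies 58 out from it (-x) and 235 along the door (+y). Axes turn with the door; when shut they equal the cabinet's
- tray (a point): centre of the inner floor of the square blue spill tray, fixed on the cabinet's floor: inside 92 x 92, floor at z 34, rim at z 44 (10 deep). Centre 62 behind the cabinet's front edge and 20 left of the cabinet's middle; axes as the cabinet's
- flux_bottle: small amber bottle with black cap, 34 in diameter, 85 high (round body to 73, cap 24 wide above), about 70 g, loose, standing on the worktop; origin: centre of its underside, z up. It may change places with the screw jar
- screw_jar: bystander: white jar with white lid, 45 in diameter, 50 high, standing loose on the worktop; origin: centre of its underside, z up
- ipa_bottle: bystander: tall white bottle with red cap, 62 in diameter, 150 high, standing loose in the back right part of the cabinet (30 above the worktop); origin: centre of its underside, z up

How it is judged:
By the outcome, as a careful person would: the job done as asked, in the order asked, and still so for the second after the job is handed in, with the robot touching nothing.
It also fails if it takes over 64 s, if anything falls off the work surface, if the arm or the gripper's body presses on something with over 40 N, if the wrist force passes 120 N, or if a joint passes its speed limit or range.

## Working session

There is one attempt and no reset: what is moved stays moved. The work goes in short steps, Python scripts to look and compute and a shell command to move; the robot and the scene stay as the last step left them, time stands still between calls to the robot, and variables do not carry over. Pictures are saved under pics/ and viewed, at most 10 in all, crops included, and the job is handed in when it is done.

```bash
ls; mkdir -p pics; python3 - <<'E'
from station import bot
import cv2,numpy as np
np.set_printoptions(precision=4,suppress=True)
o=bot.get_obs();print(o)
for n in("side","top","wrist"):
    print(n,bot.camera_info(n))
    cv2.imwrite(f"pics/{n}0.png",bot.read_camera(n))
E
```

```text
nudge.py
pics
station.py
{'t': 0.0, 'q': array([ 1.0169,  0.4778,  0.0223,  1.5565, -0.0115,  1.1093, -0.0831]), 'joint_vel': array([ 0.0016, -0.0012, -0.0021, -0.    , -0.0014,  0.0014,  0.0006]), 'joint_torque': array([ -0.0012, -59.6455,   1.6077, -28.1192,   0.0125,   0.0095,
        -0.    ]), 'eef_pos': array([ 0.2908, -0.6085,  0.2303]), 'tool_rot': array([-0.0009,  0.9753,  0.2211, -0.0003]), 'contact_force': array([ 0.3167,  0.7006, -0.9323]), 'torque': array([-0.0014, -0.0361,  0.0289]), 'grasp_force': 0.0, 'gripper_width': 1.0011133547425612}
side {'vertical_fov': 56.19834048844158, 'cx': 317.98480341448624, 'cy': 238.2287834000375, 'view': array([[-0.3528, -0.9357, -0.0084,  0.2382],
       [ 0.8256, -0.3155,  0.4678, -0.5756],
       [-0.4404,  0.1581,  0.8838, -0.934 ],
       [ 0.    ,  0.    ,  0.    ,  1.    ]])}
top {'vertical_fov': 56.547135615285356, 'cx': 320.61592282842474, 'cy': 239.71809073180833, 'view': array([[-0.3404, -0.9403,  0.0074,  0.2077],
       [ 0.7331, -0.2604,  0.6283, -0.5516],
       [-0.5889,  0.2193,  0.7779, -0.7807],
       [ 0.    ,  0.    ,  0.    ,  1.    ]])}
wrist {'vertical_fov': 65.70646984690485, 'cx': 315.3358148745389, 'cy': 241.79813785484737, 'hand_eye': array([[ 0.    ,  0.9629,  0.2699,  0.0694],
       [ 1.    , -0.    ,  0.    , -0.0003],
       [ 0.    ,  0.2699, -0.9629, -0.1419],
       [ 0.    ,  0.    ,  0.    ,  1.    ]])}
5 nudge.py
```
Interesting: j1=1.017 but TCP at y=-0.609: so base yaw mount reversed? fine.

View pics/side0.png

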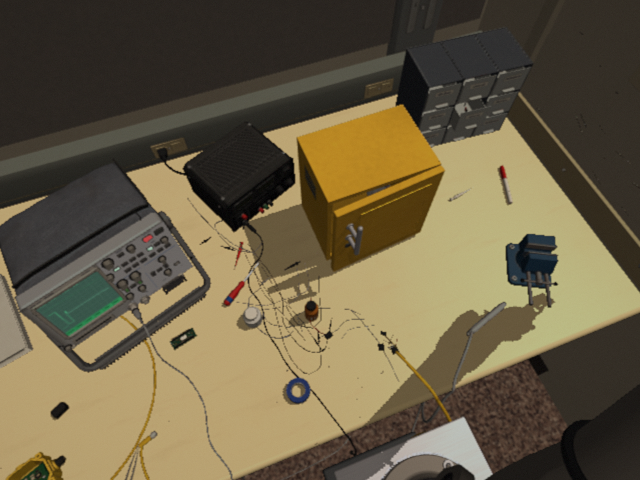

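View pics/top0.png

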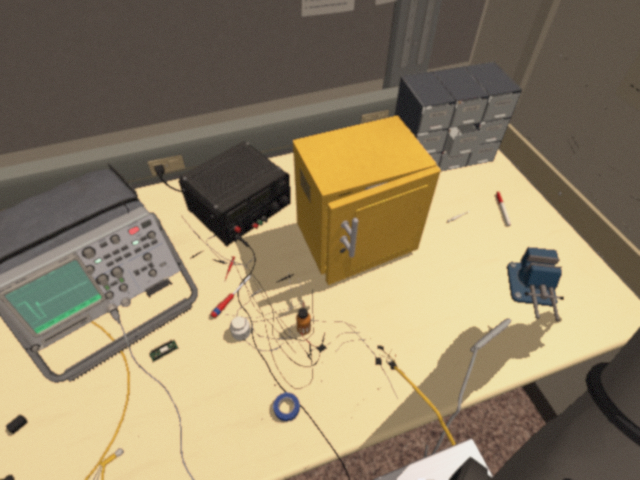

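```bash
python3 - <<'E'
import cv2,numpy as np
a=cv2.imread("pics/side0.png")[100:330,240:450];b=cv2.imread("pics/top0.png")[113:343,230:440]
f=lambda i:cv2.resize(i,(399,437),interpolation=cv2.INTER_CUBIC)
cv2.imwrite("pics/c1.png",np.hstack([f(a),f(b)]))
E
```

View pics/c1.png

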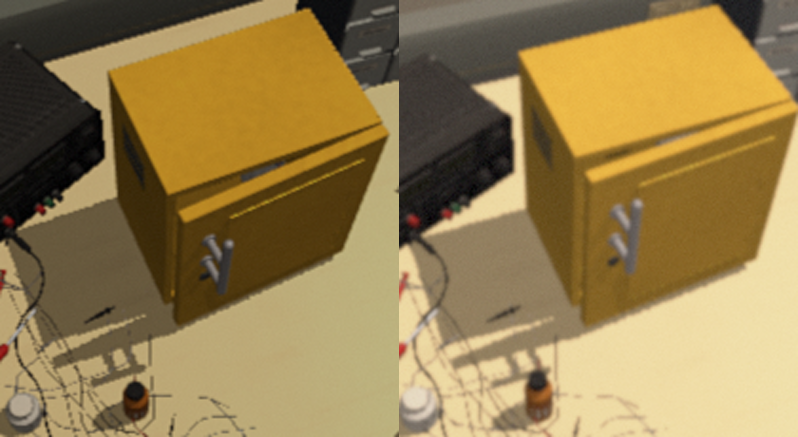

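```bash
cat > h.py <<'E'
import numpy as np,cv2
from scipy.optimize import least_squares
from scipy.spatial.transform import Rotation as R
from station import bot
np.set_printoptions(precision=4,suppress=True)
CI={n:bot.camera_info(n) for n in("side","top","wrist")}
def proj(n,P):
    c=CI[n];f=240/np.tan(np.radians(c["vertical_fov"])/2);p=np.atleast_2d(P)@c["view"][:3,:3].T+c["view"][:3,3]
    return np.c_[c["cx"]+f*p[:,0]/-p[:,2],c["cy"]+f*p[:,1]/p[:,2]]
def tri(us,ut):
    r=least_squares(lambda p:np.r_[proj("side",p)[0]-us,proj("top",p)[0]-ut],[.6,0,.1]);return r.x,r.fun
def Rz(a):return R.from_euler("z",a).as_matrix()
def cab(P,c):return np.atleast_2d(P)@Rz(c[2]).T+[c[0],c[1],0]
def door(P,c):return cab(np.atleast_2d(P)@Rz(c[3]).T+[-.095,-.135,0],c)
def rot():o=bot.get_obs();q=o["tool_rot"];return R.from_quat(q[[1,2,3,0]]).as_matrix(),o["eef_pos"]
E
cat > fit.py <<'E'
from h import *
S=lambda x,y:np.array([240+x/1.9,100+y/1.9]);T=lambda x,y:np.array([230+x/1.9,113+y/1.9])
C=[[.095,.135,.3],[.095,-.135,.3],[-.095,.135,.3],[-.095,-.135,.3]]
D=[[-.018,.27,.298],[-.018,0,.298],[-.018,.27,.016],[-.018,0,.016],[-.058,.235,.292],[-.058,.235,.169]]
us=np.array([S(*p) for p in[(109,73),(309,9),(169,192),(383,122),(179,220),(386,131),(178,322),(346,249),(229,243),(224,290)]])
ut=np.array([T(*p) for p in[(120,52),(318,7),(175,155),(390,98),(189,184),(398,103),(188,323),(358,260),(237,202),(233,271)]])
def res(c):
    P=np.r_[cab(C,c),door(D,c)];return np.r_[proj("side",P)-us,proj("top",P)-ut].ravel()
for k in range(4):
    r=least_squares(res,[.7,0,[-.3,.3,0,1][k],.05],loss="soft_l1");print(r.cost,r.x)
    if k==0 or r.cost<b.cost:b=r
print(res(b.x).reshape(2,10,2))
c=b.x;np.save("c.npy",c)
print("handle",door([-.058,.235,.268],c),"hinge",door([0,0,.268],c),"tray",cab([-.033,.02,.034],c))
for i in(8,9):print("tri handle",tri(us[i],ut[i]))
for n,a,bb in[("cap",(135,385),(140,375)),("base",(135,412),(140,415)),("jar lid",(23,402),(19,395))]:print(n,*tri(S(*a),T(*bb)))
E
python3 fit.py
python3 - <<'E'
from h import *
for n in("side","top"):
    v=CI[n]["view"];print(n,-v[:3,:3].T@v[:3,3])
    h=cv2.cvtColor(cv2.imread(f"pics/{n}0.png"),cv2.COLOR_BGR2HSV)
    m=((h[...,0]<17)&(h[...,1]>150)&(h[...,2]>50))[290:350,280:340]
    y,x=np.nonzero(m);print("amber",x.size,x.mean()+280,y.mean()+290,y.min()+290,y.max()+290,x.min()+280,x.max()+280)
R_,p=rot();print(R_,p)
E
```

```text
23.054666523833387 [ 0.7155 -0.1369  0.0216  0.0746]
23.05466652384351 [ 0.7155 -0.1369  0.0216  0.0746]
23.054666523832996 [ 0.7155 -0.1369  0.0216  0.0746]
23.05466652384622 [ 0.7155 -0.1369  0.0216  0.0746]
[[[-1.0381 -1.7215]
  [-0.1223 -1.5578]
  [-0.694   0.951 ]
  [ 0.3213 -1.5414]
  [ 2.0399  0.8765]
  [ 3.1274  0.2284]
  [-0.3946  2.1769]
  [-0.9449  0.3199]
  [-0.2534 -1.251 ]
  [-1.6278  0.3193]]

 [[-0.9065 -0.4696]
  [ 0.0412 -1.6862]
  [ 0.2256  0.7922]
  [ 2.2656 -0.5089]
  [ 0.7375 -1.2779]
  [ 2.6598  2.6249]
  [-1.468   2.8762]
  [ 0.4366 -0.3672]
  [ 0.1821 -0.7313]
  [-1.4796  0.2414]]]
handle [[ 0.5431 -0.0456  0.268 ]] hinge [[ 0.6234 -0.2739  0.268 ]] tray [[ 0.682  -0.1176  0.034 ]]
tri handle (array([ 0.5388, -0.0436,  0.2952]), array([-0.2052,  0.0111,  0.1982, -0.0101]))
tri handle (array([ 0.5427, -0.0492,  0.1688]), array([-0.1125,  0.0064,  0.1078, -0.0056]))
cap [0.497  0.0827 0.0825] [ 0.4918 -0.0471 -0.4608  0.0315]
base [ 0.4913  0.0868 -0.0044] [ 0.5036 -0.0488 -0.4696  0.0323]
jar lid [0.5382 0.2215 0.049 ] [ 0.3319 -0.0478 -0.3097  0.0274]
side [0.1479 0.1889 1.0968]
amber 104 311.65384615384613 312.63461538461536 304 331 305 318
top [0.0154 0.2229 0.9524]
amber 124 303.26612903225805 321.63709677419354 315 327 297 309
[[ 0.9023  0.4312 -0.0007]
 [ 0.4312 -0.9023  0.0012]
 [-0.0001 -0.0014 -1.    ]] [ 0.2908 -0.6086  0.2306]
```

View pics/wrist0.png

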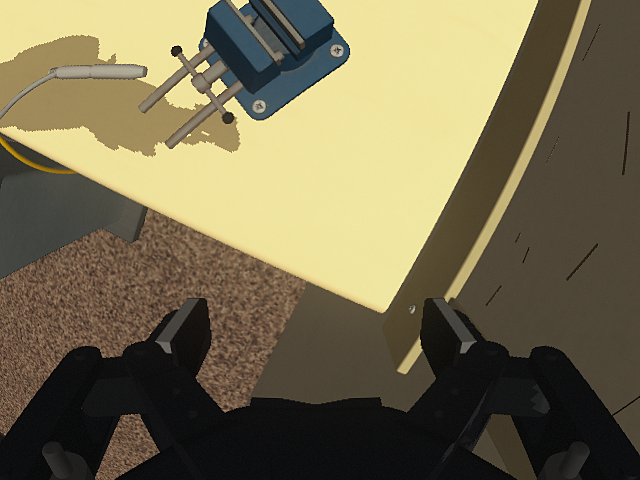

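```bash
python3 nudge.py '[[0,0,-0.047,0.117,0.5],[0,0,-0.047,0.116,0.5],[0,0,-0.047,0.116,0.5],[0.0235,-0.0413,0,0,0.5],[0.0235,-0.0413,0,0,0.5],[0.0235,-0.0413,0,0,0.5],[0.0235,-0.0413,0,0,0.5],[0.0235,-0.0413,0,0,0.5],[0.0235,-0.0413,0,0,0.5],[0.0235,-0.0413,0,0,0.5],[0.0235,-0.0413,0,0,0.5],[0.0235,-0.0413,0,0,0.5],[0.0235,-0.0413,0,0,0.5],[0.0235,-0.0413,0,0,0.5],[0.0235,-0.0413,0,0,0.5],[0,0,0,0,0.5],[0,0,0,0,0.5]]'
cat >> h.py <<'E'
def wproj(P,R_,p):
    c=CI["wrist"];f=240/np.tan(np.radians(c["vertical_fov"])/2);H=c["hand_eye"]
    t=(np.atleast_2d(P)-p)@R_;k=(t-H[:3,3])@H[:3,:3]
    r=np.hypot(k[:,0],k[:,1]);th=np.arctan2(r,-k[:,2]);s=f*th/np.maximum(r,1e-9)
    return np.c_[c["cx"]+s*k[:,0],c["cy"]-s*k[:,1]]
def snap(n):
    R_,p=rot();i=bot.read_camera("wrist");cv2.imwrite(f"pics/{n}.png",i);np.savez(f"pics/{n}.npz",R=R_,p=p);return i,R_,p
E
python3 - <<'E'
from h import *
c=np.load("c.npy");i,R_,p=snap("w1");print(p,R_,bot.get_obs()["q"])
P=np.r_[door([[-.058,.235,.292],[-.018,.27,.298],[0,.27,.298],[-.058,.235,.169]],c),cab([[-.095,.135,.3]],c),[[.494,.085,.085]]]
print(wproj(P,R_,p))
E
```

```text
t: 1.85
eef_pos: [0.5239, -0.0875, 0.372]
tool_rot: [0.0, 0.999, 0.05, -0.0]
contact_force: [0.7, -0.9, 0.4]
gripper_width: 0.499
grasp_force: 0.0
[ 0.5239 -0.0875  0.372 ] [[ 0.995   0.0995 -0.0007]
 [ 0.0995 -0.995  -0.0001]
 [-0.0007  0.     -1.    ]] [ 0.2877  0.1485 -0.2684  1.6904  0.0412  1.309  -1.4628]
[[251.707  216.31  ]
 [191.4065 153.5822]
 [190.6682 123.7669]
 [273.547  189.5349]
 [190.5637  90.2076]
 [174.2355 211.6436]]
```

View pics/w1.png

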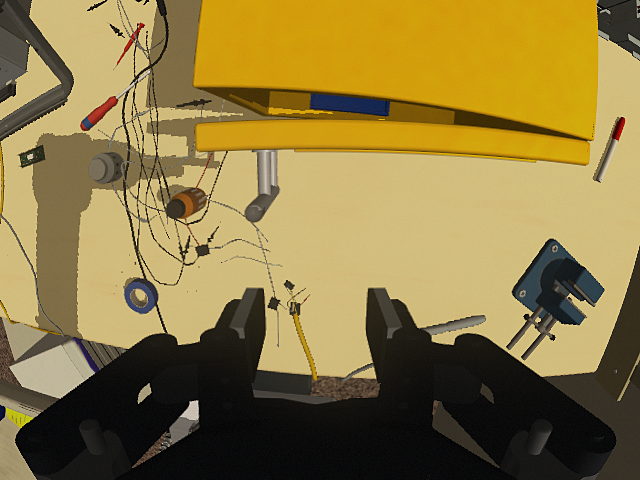

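```bash
cat >> fit.py <<'E'
print("--- with wrist")
w=np.load("pics/w1.npz");wp=np.array([(256,212),(196,151),(195,125),(588,163),(194,88)])
def res2(c):
    P=np.r_[door([D[4],D[0],[0,.27,.298],D[1]],c),cab([C[2]],c)]
    return np.r_[res(c)*1.5,(wproj(P,w["R"],w["p"])-wp).ravel()]
r=least_squares(res2,b.x,loss="soft_l1");c=r.x;np.save("c.npy",c);print(c,r.fun[40:].reshape(-1,2))
def onlyw(c):return res2(c)[40:]
r2=least_squares(onlyw,b.x);print("wrist only",r2.x,door([-.058,.235,.268],r2.x))
hd=door([-.058,.235,.268],c)[0];print("handle",hd,"tray",cab([-.033,.02,.034],c))
d=w["R"].T@(hd+[0,0,-.019]-w["p"]);print("tool move",d)
S2=S(135,385);
f=lambda X:np.r_[proj("side",X)[0]-S(135,384),proj("top",X)[0]-T(140,374),wproj(X,w["R"],w["p"])[0]-[179,207]]
r3=least_squares(f,[.5,.08,.08]);print("cap",r3.x,r3.fun)
E
python3 fit.py | sed -n '/---/,$p'
```

```text
--- with wrist
[ 0.7172 -0.1382  0.025   0.0748] [[-1.1658  2.4353]
 [-1.7506  0.6997]
 [-1.5389 -3.16  ]
 [ 5.4695  3.3212]
 [-0.6795  0.1715]]
wrist only [ 0.7183 -0.1373  0.0327  0.076 ] [[ 0.5446 -0.0481  0.268 ]]
handle [ 0.5444 -0.0475  0.268 ] tray [[ 0.6837 -0.119   0.034 ]]
tool move [ 0.0245 -0.0378  0.1229]
cap [0.4993 0.0813 0.0792] [ 0.7769 -0.1015 -0.1167  0.2722 -0.3012 -0.2079]
```

```bash
python3 nudge.py '[[0.0125,-0.019,0,0,0.5],[0.0125,-0.019,0,0,0.5],[0,0,0,0,0.5],[0,0,0.03,0,0.5],[0,0,0.03,0,0.5],[0,0,0.03,0,0.5],[0,0,0.03,0,0.5],[0,0,0,0,0.5],[0,0,0,0,0.0],[0,0,0,0,0.0],[0,0,0,0,0.0],[0,0,0,0,0.0],[0,0,0,0,0.0]]' 50
```

```text
t: 3.2
eef_pos: [0.5456, -0.046, 0.2543]
tool_rot: [-0.001, 0.999, 0.049, 0.001]
contact_force: [-2.1, 4.9, 0.7]
gripper_width: 0.12
grasp_force: 48.7
```

```bash
python3 nudge.py '[[-0.0186,0.0054,0,-0.08,0],[-0.0186,0.0054,0,-0.08,0],[-0.0186,0.0054,0,-0.08,0],[-0.0186,0.0054,0,-0.08,0],[-0.0186,0.0054,0,-0.08,0],[-0.0186,0.0054,0,-0.08,0],[-0.0186,0.0054,0,-0.08,0]]'
python3 - <<'E'
from h import *
R_,p=rot();c=np.load("c.npy");h=door([0,0,.268],c)[0];d=(p-h)[:2];print(p,bot.get_obs()["q"],"r",np.hypot(*d),"theta",np.arctan2(d[1],d[0])-np.arctan2(.235,-.058)-c[2],"toolyaw",np.arctan2(R_[1,0],R_[0,0])-c[2])
E
```

```text
t: 3.9
eef_pos: [0.4351, -0.1244, 0.2542]
tool_rot: [-0.001, 0.946, 0.325, 0.0]
contact_force: [-4.8, 5.5, 4.7]
gripper_width: 0.125
grasp_force: 50.2
[ 0.4351 -0.1244  0.2542] [ 0.4393  0.1012 -0.3165  2.0172  0.0349  1.0287 -0.8026] r 0.24312913901454136 theta 0.6331671455941604 toolyaw 0.6369291269232249
```

```bash
python3 nudge.py '[[-0.0186,0.0054,0,-0.08,0],[-0.0186,0.0054,0,-0.08,0],[-0.0186,0.0054,0,-0.08,0],[-0.0186,0.0054,0,-0.08,0],[-0.0186,0.0054,0,-0.08,0],[-0.0186,0.0054,0,-0.08,0],[-0.0186,0.0054,0,-0.08,0],[-0.0186,0.0054,0,-0.08,0],[-0.0186,0.0054,0,-0.08,0],[-0.0186,0.0054,0,-0.08,0],[-0.0186,0.0054,0,-0.08,0],[-0.0186,0.0054,0,-0.08,0],[-0.0186,0.0054,0,-0.08,0],[0,0,0,0,0]]'
python3 - <<'E'
from h import *
R_,p=rot();c=np.load("c.npy");h=door([0,0,.268],c)[0];d=(p-h)[:2];print(p,bot.get_obs()["q"],"r",np.hypot(*d),"theta",np.arctan2(d[1],d[0])-np.arctan2(.235,-.058)-c[2],"toolyaw",np.arctan2(R_[1,0],R_[0,0])-c[2])
E
```

```text
t: 5.3
eef_pos: [0.4013, -0.3664, 0.2542]
tool_rot: [0.002, 0.661, 0.75, 0.0]
contact_force: [0.1, 0.1, 2.5]
gripper_width: 0.124
grasp_force: 50.4
[ 0.4013 -0.3664  0.2542] [ 0.784   0.2457 -0.1883  1.838   0.0523  1.0581  0.702 ] r 0.24198815901388704 theta -4.594189522286917 toolyaw 1.6720772640391972
```

```bash
python3 nudge.py '[[0,0,0,0,0.5],[0,0,0,0,0.5],[0,0,0,0,0.5],[0,0,-0.04,0,0.5],[0,0,-0.04,0,0.5],[0,0,-0.02,0.14,0.5],[0,0,-0.02,0.14,0.5],[0,0,-0.02,0.14,0.5],[0,0,-0.02,0.14,0.5],[0,0,-0.02,0.14,0.5],[0,0,-0.02,0.14,0.5],[0,0,-0.02,0.14,0.5],[0,0,-0.02,0.14,0.5],[0,0,0,0.14,0.5],[0,0,0,0.14,0.5],[0,0,0,0.14,0.5],[0,0,0,0.14,0.5]]'
python3 - <<'E'
from h import *
R_,p=rot();print(p,bot.get_obs()["q"],R_)
E
```

```text
t: 7.0
eef_pos: [0.3995, -0.3634, 0.4926]
tool_rot: [0.0, 1.0, 0.006, 0.0]
contact_force: [-0.9, -0.4, 0.1]
gripper_width: 0.5
grasp_force: 0.0
[ 0.3995 -0.3634  0.4926] [ 0.663   0.1203 -0.0462  1.4617  0.0056  1.5595 -0.9428] [[ 0.9999  0.011   0.0002]
 [ 0.011  -0.9999 -0.0002]
 [ 0.0002  0.0002 -1.    ]]
```

```bash
python3 nudge.py '[[0.015,-0.045,0,0,0.5],[0.015,-0.045,0,0,0.5],[0.015,-0.045,0,0,0.5],[0.015,-0.045,0,0,0.5],[0.015,-0.045,0,0,0.5],[0.015,-0.045,0,0,0.5],[0.015,-0.045,0,0,0.5],[0.015,-0.045,0,0,0.5],[0,0,-0.04,0,0.5],[0,0,-0.04,0,0.5],[0,0,-0.04,0,0.5],[0,0,-0.04,0,0.5]]'
cat > st.py <<'E'
from h import *
R_,p=rot();o=bot.get_obs();print(p,"q",o["q"],"\n",R_,"tilt",np.degrees(np.arccos(-R_[2,2])),"az",np.degrees(np.arctan2(R_[1,2],R_[0,2])))
E
python3 st.py
```

```text
t: 8.2
eef_pos: [0.5128, -0.0016, 0.6543]
tool_rot: [0.0, 1.0, 0.008, 0.0]
contact_force: [0.2, 0.5, -0.6]
gripper_width: 0.501
grasp_force: 0.0
[ 0.5128 -0.0016  0.6543] q [ 0.1881  0.139  -0.3759  1.0972  0.0546  1.914  -1.7202] 
 [[ 0.9999  0.0168  0.0006]
 [ 0.0168 -0.9999 -0.0004]
 [ 0.0006  0.0004 -1.    ]] tilt 0.04184594837413724 az -36.99181092839138
```

j6 sits at its limit (1.914 of 1.92), so going higher should force the tool to tilt forward.

```bash
python3 nudge.py '[[0,0,-0.04,0,0.5],[0,0,-0.04,0,0.5],[0,0,-0.04,0,0.5]]'; python3 st.py
```

```text
t: 8.5
eef_pos: [0.5206, -0.0024, 0.6541]
tool_rot: [0.007, 1.0, 0.008, -0.003]
contact_force: [0.5, 0.3, -0.8]
gripper_width: 0.5
grasp_force: 0.0
[ 0.5206 -0.0024  0.6541] q [-0.3182  0.1285  0.239   1.1101 -0.0186  1.9129 -1.6413] 
 [[ 0.9998  0.0166 -0.0053]
 [ 0.0165 -0.9998 -0.0133]
 [-0.0055  0.0132 -0.9999]] tilt 0.8204110993928524 az -111.56039585191124
```

```bash
python3 nudge.py '[[0,0,-0.05,0,0.5],[0,0,-0.05,0,0.5],[0,0,-0.05,0,0.5]]'; python3 st.py;  python3 nudge.py '[[0.05,0,0,0,0.5],[0.05,0,0,0,0.5],[0.05,0,0,0,0.5],[0.05,0,0,0,0.5]]'; python3 st.py
```

```text
t: 8.8
eef_pos: [0.5193, -0.0014, 0.6804]
tool_rot: [0.009, 1.0, 0.009, 0.023]
contact_force: [1.1, 0.3, 0.1]
gripper_width: 0.501
grasp_force: 0.0
[ 0.5193 -0.0014  0.6804] q [-0.8221  0.1242  0.8473  1.097  -0.0816  1.915  -1.5636] 
 [[ 0.9988  0.0169  0.0455]
 [ 0.0177 -0.9997 -0.017 ]
 [ 0.0452  0.0178 -0.9988]] tilt 2.7856698698987072 az -20.529010567948028
t: 9.2
eef_pos: [0.6846, 0.0051, 0.66]
tool_rot: [0.011, 0.999, 0.01, 0.049]
contact_force: [1.2, 1.4, 1.3]
gripper_width: 0.499
grasp_force: 0.0
[0.6846 0.0051 0.66  ] q [-0.3002  0.4362  0.4022  0.7171 -0.1597  1.9153 -1.5528] 
 [[ 0.9951  0.0191  0.0974]
 [ 0.0213 -0.9995 -0.0218]
 [ 0.0969  0.0238 -0.995 ]] tilt 5.725323819742768 az -12.617726425014837
```

```bash
python3 nudge.py '[[0.04,0,-0.03,0,0.5],[0.04,0,-0.03,0,0.5],[0.04,0,-0.03,0,0.5],[0.04,0,-0.03,0,0.5]]'; python3 st.py;  python3 nudge.py '[[0.02,0,-0.045,0,0.5],[0.02,0,-0.045,0,0.5],[0.02,0,-0.045,0,0.5],[0.02,0,-0.045,0,0.5]]'; python3 st.py
```

```text
t: 9.6
eef_pos: [0.7644, 0.0077, 0.694]
tool_rot: [0.013, 0.992, 0.01, 0.123]
contact_force: [0.2, 0.2, 0.3]
gripper_width: 0.499
grasp_force: 0.0
[0.7644 0.0077 0.694 ] q [-0.229   0.5808  0.4322  0.4228 -0.2513  1.9154 -1.5581] 
 [[ 0.9694  0.0163  0.2451]
 [ 0.0225 -0.9995 -0.0227]
 [ 0.2446  0.0275 -0.9692]] tilt 14.24937526126365 az -5.283010345988607
t: 10.0
eef_pos: [0.7258, 0.0108, 0.7865]
tool_rot: [0.013, 0.981, 0.011, 0.195]
contact_force: [-0.0, 0.5, 0.6]
gripper_width: 0.498
grasp_force: 0.0
[0.7258 0.0108 0.7865] q [-0.2641  0.4951  0.5004  0.3666 -0.2783  1.9155 -1.561 ] 
 [[ 0.9237  0.0156  0.3827]
 [ 0.0257 -0.9994 -0.0212]
 [ 0.3821  0.0294 -0.9236]] tilt 22.536071329720464 az -3.167584178710294
```

```bash
python3 nudge.py '[[0.015,0,-0.045,0,0.5],[0.015,0,-0.045,0,0.5],[0.015,0,-0.045,0,0.5],[0.015,0,-0.045,0,0.5],[0.015,0,-0.045,0,0.5]]'; python3 st.py
```

```text
t: 10.5
eef_pos: [0.6447, 0.0145, 0.8901]
tool_rot: [0.013, 0.963, 0.011, 0.27]
contact_force: [-1.0, 0.2, 0.8]
gripper_width: 0.5
grasp_force: 0.0
[0.6447 0.0145 0.8901] q [-0.3687  0.349   0.5987  0.3649 -0.267   1.9152 -1.5642] 
 [[ 0.8544  0.0148  0.5194]
 [ 0.0289 -0.9994 -0.019 ]
 [ 0.5188  0.0312 -0.8543]] tilt 31.31658410830933 az -2.097193718794994
```

```bash
python3 nudge.py '[[0,0,-0.045,0,0.5],[0,0,-0.045,0,0.5],[0,0,-0.045,0,0.5],[0,0,-0.045,0,0.5],[0,0,-0.045,0,0.5]]'; python3 st.py
```

```text
t: 11.0
eef_pos: [0.5131, 0.0149, 0.969]
tool_rot: [0.013, 0.946, 0.011, 0.324]
contact_force: [-1.3, 1.7, 0.7]
gripper_width: 0.5
grasp_force: 0.0
[0.5131 0.0149 0.969 ] q [-0.9631  0.1227  1.0792  0.4984 -0.1461  1.9156 -1.5681] 
 [[ 0.7892  0.0132  0.614 ]
 [ 0.03   -0.9994 -0.0171]
 [ 0.6134  0.0319 -0.7891]] tilt 37.89521248990328 az -1.5952849442052741
```

```bash
cat > kin.py <<'E'
from h import *
Q=np.array([[1.0169,.4778,.0223,1.5565,-.0115,1.1093,-.0831],[.2877,.1485,-.2684,1.6904,.0412,1.309,-1.4628],[.4393,.1012,-.3165,2.0172,.0349,1.0287,-.8026],[.784,.2457,-.1883,1.838,.0523,1.0581,.702],[.663,.1203,-.0462,1.4617,.0056,1.5595,-.9428],[.1881,.139,-.3759,1.0972,.0546,1.914,-1.7202],[-.3002,.4362,.4022,.7171,-.1597,1.9153,-1.5528],[-.229,.5808,.4322,.4228,-.2513,1.9154,-1.5581],[-.3687,.349,.5987,.3649,-.267,1.9152,-1.5642],[-.9631,.1227,1.0792,.4984,-.1461,1.9156,-1.5681]])
X=np.array([[.2908,-.6085,.2303],[.5239,-.0875,.372],[.4351,-.1244,.2542],[.4013,-.3664,.2542],[.3995,-.3634,.4926],[.5128,-.0016,.6543],[.6846,.0051,.66],[.7644,.0077,.694],[.6447,.0145,.8901],[.5131,.0149,.969]])
ry=lambda a:R.from_euler("y",a).as_matrix()
LO=np.array([-2.96,-.34,-1.41,.24,-1.37,.17,-2.96]);HI=np.array([2.96,2.1,1.46,2.44,4.51,1.92,2.96])
def fk(q,g,s):
    h,L1,e1,e2,L2,e3,L3,bx=g;A=Rz(s[0]*q[0])@ry(q[1])@Rz(s[1]*q[2]);p=np.array([bx,0,h])+A@[e1,0,L1]
    A=A@ry(q[3]);p=p+A@[e2,0,0];A=A@Rz(s[2]*q[4]);p=p+A@[0,0,L2];A=A@ry(q[5]);p=p+A@[e3,0,L3];return p,A@Rz(s[3]*q[6])
if __name__=="__main__":
    import itertools
    best=None
    for s in itertools.product([1,-1],repeat=3):
        s=[*s,-1]
        r=least_squares(lambda g:np.ravel([fk(q,g,s)[0]-x for q,x in zip(Q,X)]),[.3,.4,0,0,.35,0,.25,0])
        if best is None or r.cost<best[0]:best=(r.cost,s,r.x,r.fun)
    print(best);g,s=best[2],best[1]
    np.savez("kin.npz",g=g,s=s);print(fk(Q[-1],g,s)[1]);print(fk(Q[0],g,s)[1])
E
python3 kin.py
```

```text
(np.float64(0.010054922079002356), [-1, -1, -1, -1], array([ 0.3653,  0.5067,  0.0924,  0.0387,  0.4778,  0.0137,  0.3137,
       -0.0803]), array([-0.0077, -0.0025, -0.0194, -0.0035,  0.0611,  0.0061, -0.0041,
        0.0539,  0.0129,  0.0054,  0.0207,  0.0004,  0.0213,  0.0048,
        0.0069,  0.0087,  0.0822,  0.0118, -0.0109,  0.0377, -0.0149,
       -0.0158,  0.0242, -0.0228,  0.0032,  0.0214, -0.0018,  0.0036,
        0.0284,  0.0209]))
[[-0.0132  0.7892  0.614 ]
 [ 0.9994  0.03   -0.0171]
 [-0.0319  0.6134 -0.7891]]
[[-0.4312  0.9022 -0.0009]
 [ 0.9022  0.4312  0.0016]
 [ 0.0019 -0.0001 -1.    ]]
```

```bash
cat > kin2.py <<'E'
from kin import *
s=[-1,-1,-1,-1]
def fk2(q,g):
    A=Rz(-q[0]);p=np.array([0,0,g[0]])+A@[0,g[1],0];A=A@ry(q[1]);p=p+A@[0,g[2],0];A=A@Rz(-q[2]);p=p+A@[g[3],g[4],g[5]]
    A=A@ry(q[3]);p=p+A@[g[6],g[7],0];A=A@Rz(-q[4]);p=p+A@[0,g[8],g[9]];A=A@ry(q[5]);p=p+A@[g[10],g[11],g[12]];A=A@Rz(-q[6]-np.pi/2);return p,A
f=lambda g:np.r_[np.ravel([fk2(q,g)[0]-x for q,x in zip(Q,X)]),1e-3*(g-g0)]
g0=np.array([.365,0,0,0,0,.4,0,0,0,.4,0,0,.3])
g=least_squares(f,g0).x
def ik(p,Rt,q0):
    e=lambda q:np.r_[(fk2(q,g)[0]-p)*5,(R.from_matrix(fk2(q,g)[1].T@Rt).as_rotvec())]
    return least_squares(e,np.clip(q0,LO+.02,HI-.02),bounds=(LO+.01,HI-.01))
if __name__=="__main__":
    print(g,np.abs(f(g)[:30]).max())
    Rt,_=rot();print(fk2(Q[-1],g)[1]-Rt)
    F=Rt@Rz(.052-np.pi);t=F[:,2];print(F)
    rng=np.random.default_rng(0)
    for n,P in[("bottle",np.array([.4993,.0813,.05])),("pre",np.array([.4993,.0813,.05])-.1*t),("tray",np.array([.6837,-.119,.086])),("traypre",np.array([.6837,-.119,.12])-.25*t)]:
        rs=[ik(P+.019*t,F,rng.uniform(LO,HI)) for _ in range(25)];b=min(rs,key=lambda r:r.cost);print(n,b.cost,b.x)
E
python3 kin2.py
```

```text
[ 0.2874 -0.0152 -0.0152  0.0002 -0.0154  0.5412  0.0002 -0.0154 -0.0004
  0.4726  0.0001 -0.0004  0.3266] 0.0014218311620156493
[[-1.5784 -0.0263  0.    ]
 [-0.06    1.9988 -0.    ]
 [-1.2268 -0.0638  0.    ]]
[[-0.7888  0.0279  0.614 ]
 [ 0.022   0.9996 -0.0171]
 [-0.6142  0.     -0.7891]]
bottle 0.0008306268670005463 [ 0.653   1.0909 -1.4     2.43    2.0103  1.2904  2.7501]
pre 0.01228266979483551 [ 0.6654  0.5555 -1.4     2.43    1.5442  0.877   2.8202]
tray 3.22712466799926e-18 [ 0.1138  0.5543 -0.0091  2.1042  3.3883  0.182   1.3927]
traypre 1.5050082581415444e-18 [ 1.6166 -0.0176 -1.3959  2.1786 -0.4072  0.3382 -1.0421]
```

```bash
sed -i 's|-q\[6\]-np.pi/2|-q[6]+np.pi/2|' kin2.py; cat > map.py <<'E'
from kin2 import *
rng=np.random.default_rng(1)
print("rot err",np.abs(fk2(Q[-1],g)[1]-rot()[0]).max(),"fit",np.abs(f(g)[:30]).max())
def ok(P,F):
    for k in range(6):
        q0=np.array([rng.uniform(-1,1),.6,rng.uniform(-1,1),2,rng.uniform(-.5,.5),.6,rng.uniform(-1.5,1.5)])
        r=ik(P+.019*F[:,2],F,q0)
        if r.cost<1e-7:return r.x
for flip in(0,np.pi):
  for tl in(28,33,38):
    F=R.from_euler("ZYZ",[0,np.pi-np.radians(tl),flip]).as_matrix()@np.diag([-1,-1,1])
    if tl==38:print(F)
    for y in(.08,-.1):
        print(flip,tl,y,[(x,z) for x in(.5,.54,.58,.62,.66) for z in(.05,) if ok(np.array([x,y,z]),F) is not None],"tray",[ (z) for z in (.085,.105) if ok(np.array([.684,-.119,z]),F) is not None] if y<0 else "")
E
python3 map.py
```

```text
rot err 6.01610835860647e-05 fit 0.0014218311620156493
0 28 0.08 [] tray 
0 28 -0.1 [(0.58, 0.05), (0.62, 0.05)] tray [0.085, 0.105]
0 33 0.08 [(0.58, 0.05)] tray 
0 33 -0.1 [(0.62, 0.05)] tray [0.085, 0.105]
[[ 0.788   0.      0.6157]
 [ 0.     -1.      0.    ]
 [ 0.6157  0.     -0.788 ]]
0 38 0.08 [(0.54, 0.05)] tray 
0 38 -0.1 [(0.62, 0.05), (0.66, 0.05)] tray [0.085, 0.105]
3.141592653589793 28 0.08 [(0.5, 0.05), (0.54, 0.05), (0.58, 0.05), (0.62, 0.05), (0.66, 0.05)] tray 
3.141592653589793 28 -0.1 [(0.5, 0.05), (0.54, 0.05), (0.58, 0.05), (0.62, 0.05), (0.66, 0.05)] tray [0.085, 0.105]
3.141592653589793 33 0.08 [(0.5, 0.05), (0.54, 0.05), (0.58, 0.05), (0.62, 0.05), (0.66, 0.05)] tray 
3.141592653589793 33 -0.1 [(0.5, 0.05), (0.54, 0.05), (0.58, 0.05), (0.62, 0.05), (0.66, 0.05)] tray [0.085, 0.105]
[[-0.788  -0.      0.6157]
 [-0.      1.      0.    ]
 [-0.6157 -0.     -0.788 ]]
3.141592653589793 38 0.08 [(0.54, 0.05), (0.58, 0.05), (0.62, 0.05), (0.66, 0.05)] tray 
3.141592653589793 38 -0.1 [(0.54, 0.05), (0.58, 0.05), (0.62, 0.05), (0.66, 0.05)] tray [0.085, 0.105]
```

```bash
python3 nudge.py '[[0,0,0.015,-0.147,0.5],[0,0,0.015,-0.147,0.5],[0,0,0.015,-0.147,0.5],[0,0,0.015,-0.147,0.5],[0,0,0.015,-0.147,0.5],[0,0,0.015,-0.147,0.5],[0,0,0.015,-0.147,0.5],[0,0,0.015,-0.147,0.5],[0,0,0.015,-0.147,0.5],[0,0,0.015,-0.147,0.5]]';python3 nudge.py '[[0,0,0.015,-0.147,0.75],[0,0,0.015,-0.147,0.75],[0,0,0.015,-0.147,0.75],[0,0,0.015,-0.147,0.75],[0,0,0.015,-0.147,0.75],[0,0,0.015,-0.147,0.75],[0,0,0,-0.147,0.75],[0,0,0,-0.147,0.75],[0,0,0,-0.147,0.75],[0,0,0,-0.147,0.75],[0,0,0,-0.147,0.75]]'; python3 st.py
```

```text
t: 12.0
eef_pos: [0.6073, 0.0142, 0.8475]
tool_rot: [0.227, 0.692, 0.646, 0.229]
contact_force: [-0.1, -0.7, -0.5]
gripper_width: 0.498
grasp_force: 0.0
t: 13.1
eef_pos: [0.6619, 0.0126, 0.7768]
tool_rot: [0.323, 0.011, 0.946, -0.006]
contact_force: [-0.9, 0.2, -0.5]
gripper_width: 0.752
grasp_force: 0.0
[0.6619 0.0126 0.7768] q [-1.0697  0.038   0.9751  1.0977  0.052   1.3706  1.4494] 
 [[-0.7916  0.0242  0.6106]
 [ 0.0165  0.9997 -0.0181]
 [-0.6109 -0.0042 -0.7917]] tilt 37.65376721379162 az -1.698960241084
```

```bash
python3 nudge.py '[[0.0356,0.0051,0.0269,0,0.75],[0.0356,0.0051,0.0269,0,0.75],[0.0356,0.0051,0.0269,0,0.75],[0.0356,0.0051,0.0269,0,0.75],[0.0356,0.0051,0.0269,0,0.75],[0.0356,0.0051,0.0269,0,0.75],[0.0356,0.0051,0.0269,0,0.75],[0.0356,0.0051,0.0269,0,0.75],[0.0356,0.0051,0.0269,0,0.75],[0.0356,0.0051,0.0269,0,0.75],[0.0356,0.0051,0.0269,0,0.75],[0.0356,0.0051,0.0269,0,0.75],[0.0356,0.0051,0.0269,0,0.75],[0,0,0,0,0.75]]'; python3 st.py
```

```text
t: 14.5
eef_pos: [0.5126, 0.0801, 0.2244]
tool_rot: [0.322, 0.013, 0.947, -0.009]
contact_force: [-1.1, -0.0, 0.6]
gripper_width: 0.748
grasp_force: 0.0
[0.5126 0.0801 0.2244] q [-0.9427 -0.0371  0.4767  2.4211  1.119   0.3513  0.0861] 
 [[-0.7926  0.0299  0.6091]
 [ 0.0185  0.9995 -0.025 ]
 [-0.6095 -0.0086 -0.7927]] tilt 37.55843134195934 az -2.353721637061888
```

```bash
python3 nudge.py '[[0.0152,0.0002,0.0198,0,0.75],[0.0152,0.0002,0.0198,0,0.75],[0.0152,0.0002,0.0198,0,0.75],[0.0152,0.0002,0.0198,0,0.75]]'; python3 st.py; python3 - <<'E'
from h import *
i,R_,p=snap("w2");print(wproj([[.4993,.0813,.085],[.4993,.0813,0]],R_,p))
E
```

```text
t: 14.9
eef_pos: [0.5196, 0.0756, 0.1727]
tool_rot: [0.328, 0.011, 0.944, -0.021]
contact_force: [1.0, -0.2, -0.6]
gripper_width: 0.754
grasp_force: 0.0
[0.5196 0.0756 0.1727] q [-0.2886  0.1306 -0.1904  2.4317  1.6149  0.3533 -0.4296] 
 [[-0.7845  0.0339  0.6192]
 [ 0.0059  0.9989 -0.0473]
 [-0.6201 -0.0334 -0.7838]] tilt 38.38839508082741 az -4.364368857007288
[[329.0222 136.208 ]
 [329.6868  64.2428]]
```

View pics/w2.png

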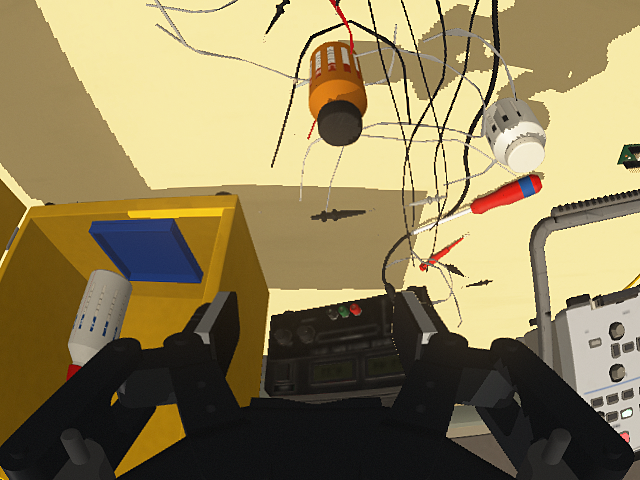

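```bash
cat > bot3.py <<'E'
from h import *
w1,w2=np.load("pics/w1.npz"),np.load("pics/w2.npz")
S=lambda x,y:np.array([240+x/1.9,100+y/1.9]);T=lambda x,y:np.array([230+x/1.9,113+y/1.9])
rw=lambda X:np.r_[wproj(X,w1["R"],w1["p"])[0]-[179,207],wproj(X,w2["R"],w2["p"])[0]-[341,122]]
rf=lambda X:np.r_[proj("side",X)[0]-S(135,384),proj("top",X)[0]-T(140,374)]
for f in(rw,lambda X:np.r_[rw(X),rf(X)]):
    r=least_squares(f,[.5,.08,.08]);print(r.x,r.fun)
# cabinet check in w2: front-left bottom-ish roof corner and tray corners
c=np.load("c.npy");print(wproj(cab([[-.095,.135,.3],[-.079,.066,.044],[.013,.066,.044],[.013,-.026,.044],[-.079,-.026,.044]],c),w2["R"],w2["p"]))
for n in("w1","w2"):
    i=cv2.imread(f"pics/{n}.png");w=np.load(f"pics/{n}.npz")
E
python3 bot3.py
```

```text
[0.4984 0.0869 0.0725] [-3.7752 -1.4872 -1.5358 -0.77  ]
[0.4985 0.0864 0.0731] [-3.5766 -1.4182 -2.5081  0.0617 -1.0715  1.7849 -2.1233  2.6072]
[[180.9211 547.2839]
 [164.9891 232.4538]
 [195.0898 281.679 ]
 [127.8367 279.5699]
 [ 90.4006 233.9706]]
```

```bash
python3 nudge.py '[[0.0122,0.0016,0.0136,0,0.75],[0.0122,0.0016,0.0136,0,0.75],[0.0122,0.0016,0.0136,0,0.75],[0.0122,0.0016,0.0136,0,0.75]]'; cat >> st.py <<'E'
import sys
if len(sys.argv)>1:
    d=np.array(list(map(float,sys.argv[1:4])))-(p-.019*R_[:,2]);print("world",d,"tool",R_.T@d)
E
python3 st.py .499 .084 .042
```

```text
t: 15.35
eef_pos: [0.5132, 0.0725, 0.1146]
tool_rot: [0.32, 0.004, 0.947, -0.036]
contact_force: [0.1, -0.0, -2.4]
gripper_width: 0.749
grasp_force: 0.0
[0.5132 0.0725 0.1146] q [ 0.3772  0.4155 -0.9662  2.4324  1.811   0.6888 -0.533 ] 
 [[-0.7952  0.0306  0.6056]
 [-0.0156  0.9974 -0.0709]
 [-0.6062 -0.0659 -0.7926]] tilt 37.571956267149154 az -6.680061140554289
world [-0.0027  0.0101 -0.0877] tool [0.0552 0.0158 0.0672]
```

```bash
python3 nudge.py '[[0.011,0.0032,0.0134,0.022,0.75],[0.011,0.0032,0.0134,0.022,0.75],[0.011,0.0032,0.0134,0.022,0.75]]'; python3 st.py .499 .084 .042
```

```text
t: 15.65
eef_pos: [0.5116, 0.0778, 0.0619]
tool_rot: [0.315, 0.029, 0.948, -0.031]
contact_force: [0.1, 1.1, -2.2]
gripper_width: 0.752
grasp_force: 0.0
[0.5116 0.0778 0.0619] q [ 0.5962  0.9073 -1.3528  2.4321  1.911   1.2023 -0.4765] 
 [[-0.8003  0.0755  0.5948]
 [ 0.036   0.9963 -0.078 ]
 [-0.5985 -0.041  -0.8   ]] tilt 36.86558514202563 az -7.474615991118498
world [-0.0013  0.0047 -0.0351] tool [0.0223 0.0061 0.0269]
```

```bash
python3 nudge.py '[[0.007,0.002,0.009,0.022,0.75],[0.007,0.002,0.009,0.022,0.75],[0.007,0.002,0.008,0.022,0.75],[0,0,0,0,0.75]]'; python3 st.py .499 .084 .042
```

```text
t: 16.05
eef_pos: [0.5091, 0.0851, 0.0254]
tool_rot: [0.312, 0.058, 0.948, -0.02]
contact_force: [0.1, 0.7, -0.4]
gripper_width: 0.752
grasp_force: 0.0
[0.5091 0.0851 0.0254] q [ 0.5848  1.1161 -1.383   2.433   2.0055  1.3806 -0.5182] 
 [[-0.7982  0.1235  0.5896]
 [ 0.0983  0.9923 -0.0748]
 [-0.5944 -0.0018 -0.8042]] tilt 36.4684578933379 az -7.233311599121439
world [ 0.0011 -0.0025  0.0013] tool [-0.0019 -0.0024 -0.0003]
```

```bash
python3 nudge.py '[[0,0,0,0,0],[0,0,0,0,0],[0,0,0,0,0],[0,0,0,0,0],[0,0,0,0,0],[0,0,0,0,0]]' 40; python3 st.py
```

```text
t: 16.65
eef_pos: [0.5108, 0.0856, 0.0296]
tool_rot: [0.317, 0.061, 0.946, -0.017]
contact_force: [-1.0, -3.0, 5.6]
gripper_width: 0.387
grasp_force: 40.7
[0.5108 0.0856 0.0296] q [ 0.5897  1.1121 -1.3895  2.4357  2.0109  1.3801 -0.5244] 
 [[-0.7917  0.1255  0.5978]
 [ 0.1041  0.9921 -0.0705]
 [-0.602   0.0064 -0.7985]] tilt 37.01281120008587 az -6.726706029196985
```

```bash
python3 nudge.py '[[-0.01,0,-0.0133,0,0],[-0.01,0,-0.0133,0,0],[-0.0125,0,-0.0166,0,0],[-0.0125,0,-0.0166,0,0],[-0.0125,0,-0.0166,0,0]]'; python3 - <<'E'
from h import *
c=np.load("c.npy");print("pre",cab([-.17,.02,.1],c),"fin",cab([-.040,.02,.0448+.034],c))
E
python3 st.py .58 -.11 .13
```

```text
t: 17.15
eef_pos: [0.5096, 0.0856, 0.1248]
tool_rot: [0.315, 0.06, 0.947, -0.016]
contact_force: [0.0, -0.6, 0.3]
gripper_width: 0.386
grasp_force: 39.8
pre [[ 0.5467 -0.1224  0.1   ]] fin [[ 0.6767 -0.1192  0.0788]]
[0.5096 0.0856 0.1248] q [ 0.652   0.6586 -1.3984  2.4056  1.7198  0.9979 -0.4713] 
 [[-0.7937  0.1244  0.5955]
 [ 0.1044  0.9922 -0.0682]
 [-0.5993  0.008  -0.8005]] tilt 36.82451717777731 az -6.537792381186841
world [ 0.0817 -0.1969 -0.01  ] tool [-0.0794 -0.1853  0.0701]
```

```bash
python3 nudge.py '[[-0.0083,-0.0336,0.01,0,0],[-0.0083,-0.0336,0.01,0,0],[-0.0083,-0.0336,0.01,0,0],[-0.0083,-0.0336,0.01,0,0],[-0.0083,-0.0336,0.01,0,0],[-0.0083,-0.0336,0.01,0,0],[0,0,0,0,0]]'; python3 st.py .6767 -.1192 .100;  python3 - <<'E'
from h import *
i,R_,p=snap("w3");c=np.load("c.npy");print(wproj(cab([[-.079,.066,.044],[.013,.066,.044],[.013,-.026,.044],[-.079,-.026,.044]],c),R_,p))
E
```

```text
t: 17.85
eef_pos: [0.5603, -0.1302, 0.1038]
tool_rot: [0.315, 0.065, 0.947, -0.018]
contact_force: [-0.9, 1.4, -1.3]
gripper_width: 0.388
grasp_force: 39.8
[ 0.5603 -0.1302  0.1038] q [ 1.1475  0.7134 -1.2624  2.3188  1.9004  0.646  -0.0683] 
 [[-0.7926  0.1346  0.5947]
 [ 0.1116  0.9909 -0.0756]
 [-0.5994  0.0064 -0.8004]] tilt 36.83021351818332 az -7.247051730589935
world [ 0.1277  0.0096 -0.019 ] tool [-0.0887  0.0265  0.0904]
[[410.7244 272.9801]
 [404.6017 327.8873]
 [302.476  336.619 ]
 [277.5735 285.5862]]
```

View pics/w3.png

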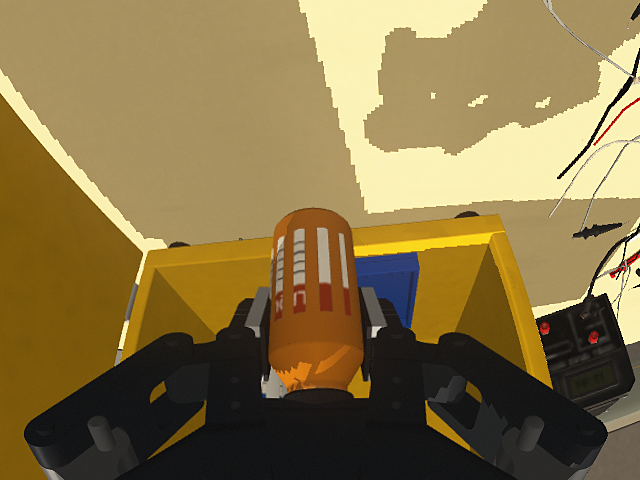

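```bash
python3 nudge.py '[[-0.0148,0.0044,0.0151,0,0],[-0.0148,0.0044,0.0151,0,0],[-0.0148,0.0044,0.0151,0,0],[-0.0148,0.0044,0.0151,0,0],[-0.0148,0.0044,0.0151,0,0],[-0.0148,0.0044,0.0151,0,0],[0,0,0,0,0]]'; python3 st.py .6767 -.1192 .0798
```

```text
t: 18.6
eef_pos: [0.69, -0.1109, 0.0862]
tool_rot: [0.317, 0.06, 0.947, -0.015]
contact_force: [-1.0, 0.9, -0.2]
gripper_width: 0.385
grasp_force: 39.8
[ 0.69   -0.1109  0.0862] q [ 0.9113  0.8482 -1.1427  2.0596  1.8329  0.6941  0.0586] 
 [[-0.7923  0.1229  0.5976]
 [ 0.104   0.9924 -0.0662]
 [-0.6012  0.0097 -0.7991]] tilt 36.95987484105992 az -6.31983845629051
world [-0.002  -0.0096 -0.0216] tool [ 0.0135 -0.01    0.0167]
```

```bash
python3 nudge.py '[[0.0027,-0.0016,0.0033,0,0],[0.0027,-0.0016,0.0033,0,0],[0.0027,-0.0016,0.0033,0,0],[0.0027,-0.0016,0.0033,0,0],[0.002,-0.0016,0.0025,0,0],[0,0,0,0,0]]'; python3 st.py .6767 -.1192 .0788
```

```text
t: 19.2
eef_pos: [0.6857, -0.1217, 0.0648]
tool_rot: [0.316, 0.061, 0.947, -0.016]
contact_force: [-0.4, -0.7, -0.4]
gripper_width: 0.382
grasp_force: 39.8
[ 0.6857 -0.1217  0.0648] q [ 0.919   0.885  -1.1231  2.0688  1.8971  0.6989  0.0286] 
 [[-0.7934  0.1258  0.5955]
 [ 0.1052  0.992  -0.0695]
 [-0.5995  0.0075 -0.8003]] tilt 36.83823640170336 az -6.654832419981452
world [ 0.0023  0.0011 -0.0012] tool [-0.001   0.0014  0.0022]
```

```bash
python3 nudge.py '[[0.0006,0,0.0008,0,0],[0.0006,0,0.0008,0,0],[0,0,0,0,0]]'; python3 nudge.py '[[0.0006,0,0.0008,0,0],[0.0006,0,0.0008,0,0],[0,0,0,0,0]]'
```

```text
t: 19.5
eef_pos: [0.6865, -0.1209, 0.0638]
tool_rot: [0.316, 0.061, 0.947, -0.016]
contact_force: [-0.5, 0.2, 0.2]
gripper_width: 0.39
grasp_force: 39.9
t: 19.8
eef_pos: [0.6876, -0.1208, 0.0636]
tool_rot: [0.318, 0.06, 0.946, -0.017]
contact_force: [-3.0, -0.8, 8.4]
gripper_width: 0.385
grasp_force: 39.5
```

```bash
python3 nudge.py '[[0,0,0,0,0.6],[0,0,0,0,0.6],[0,0,0,0,0.6],[0,0,0,0,0.6],[0,0,-0.01,0,0.6],[0,0,-0.02,0,0.6],[0,0,-0.03,0,0.6],[0,0,-0.03,0,0.6],[0,0,-0.04,0,0.6],[0,0,-0.04,0,0.6],[0,0,-0.04,0,0.6]]'; python3 - <<'E'
from h import *
i,R_,p=snap("w4");print(p,bot.get_obs()["contact_force"])
E
```

```text
t: 20.9
eef_pos: [0.5622, -0.106, 0.2257]
tool_rot: [0.315, 0.06, 0.947, -0.016]
contact_force: [-1.9, 0.0, 1.4]
gripper_width: 0.603
grasp_force: 0.0
[ 0.5622 -0.106   0.2257] [-1.3437  0.8269  1.1868]
```

View pics/w4.png

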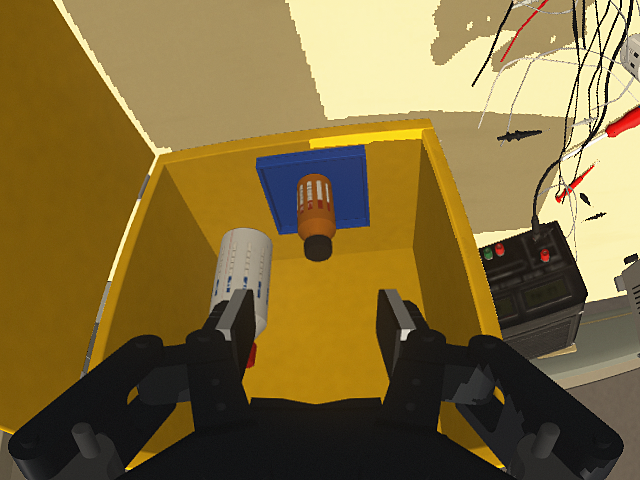

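```bash
cat > shut.py <<'E'
from kin2 import *
c=np.load("c.npy");F,p0=rot();q=bot.get_obs()["q"];print("fk err",fk2(q,g)[0]-p0)
hg=door([0,0,0],c)[0][:2]
def wp(th,off,z):
    cc=c.copy();cc[3]=th;b=door([-.058,.235,0],cc)[0][:2];r=b-hg;t=np.array([r[1],-r[0]])/np.hypot(*r)
    return np.r_[b-off*t+[.008,0],z]
W=[p0+[0,0,.2]]+[wp(1.69,.07,.43),wp(1.69,.07,.25)]+[wp(t,.020,.25) for t in np.arange(1.6,-.01,-.2)]
for w in W:
    r=ik(w,F,q)
    for k in range(6):
        if r.cost<1e-6:break
        r=ik(w,F,q+np.random.default_rng(k).normal(0,.3,7))
    q=r.x;print(w,"cost %.1e"%r.cost,q)
E
python3 shut.py
```

```text
fk err [0.0001 0.0006 0.0003]
[ 0.5614 -0.105   0.43  ] cost 3.8e-20 [ 1.0798 -0.1555 -0.8758  1.9615 -0.2487  0.6451  1.7648]
[ 0.4357 -0.4315  0.43  ] cost 3.6e-16 [ 1.2898  0.0556 -0.3977  1.8104 -0.5531  0.8705  2.6163]
[ 0.4357 -0.4315  0.25  ] cost 2.3e-11 [ 1.4671  0.2651 -0.6424  2.036  -0.6122  0.4814  2.8145]
[ 0.4079 -0.3653  0.25  ] cost 2.5e-13 [ 1.4308  0.1293 -0.6038  2.1825 -0.801   0.4806  2.9468]
[ 0.3945 -0.3187  0.25  ] cost 2.4e-13 [ 1.7227  0.0691 -0.9234  2.2571 -0.8371  0.4648  2.9493]
[ 0.3907 -0.2703  0.25  ] cost 1.9e-19 [ 1.05   -0.0598 -0.3291  2.3618 -0.9457  0.4529  2.95  ]
[ 0.3966 -0.2222  0.25  ] cost 7.1e-11 [ 1.1824 -0.121  -0.5602  2.4049 -0.9807  0.4229  2.881 ]
[ 0.4119 -0.1762  0.25  ] cost 3.5e-17 [ 1.2605 -0.1711 -0.7587  2.4248 -1.0082  0.3872  2.7837]
[ 0.4361 -0.1341  0.25  ] cost 9.3e-18 [ 1.0707 -0.1707 -0.7535  2.4252 -0.8453  0.2893  2.4827]
[ 0.4681 -0.0977  0.25  ] cost 2.0e-17 [ 0.9253 -0.1246 -0.7837  2.3944 -0.4256  0.2065  1.9498]
[ 0.5067 -0.0684  0.25  ] cost 2.1e-16 [ 0.8486 -0.0414 -0.8493  2.3369  0.2465  0.198   1.2079]
[ 0.5504 -0.0473  0.25  ] cost 7.9e-16 [ 0.7168  0.0583 -0.8255  2.2631  0.7092  0.2649  0.7154]
```

```bash
python3 nudge.py '[[-0.024,0,-0.032,0,0],[-0.024,0,-0.032,0,0],[-0.024,0,-0.032,0,0],[-0.024,0,-0.032,0,0],[-0.024,0,-0.032,0,0],[0.0073,-0.0378,-0.0058,0,0],[0.0073,-0.0378,-0.0058,0,0],[0.0073,-0.0378,-0.0058,0,0],[0.0073,-0.0378,-0.0058,0,0],[0.0073,-0.0378,-0.0058,0,0],[0.0073,-0.0378,-0.0058,0,0],[0.0073,-0.0378,-0.0058,0,0],[0.0073,-0.0378,-0.0058,0,0],[0.0073,-0.0378,-0.0058,0,0],[0,0,0,0,0]]'; sed -i 's/(p-.019\*R_\[:,2\])/p/' st.py; python3 st.py .4357 -.4315 .25
```

```text
t: 22.45
eef_pos: [0.4217, -0.4385, 0.3217]
tool_rot: [0.295, 0.072, 0.953, -0.027]
contact_force: [-0.2, -0.3, 0.1]
gripper_width: 0.001
grasp_force: 0.0
[ 0.4217 -0.4385  0.3217] q [ 1.9064  0.2788 -1.1484  1.9272 -0.1806  0.6193  2.3773] 
 [[-0.816   0.1537  0.5572]
 [ 0.1219  0.9881 -0.0941]
 [-0.565  -0.0089 -0.825 ]] tilt 34.40789873286518 az -9.590048701103733
world [ 0.014   0.007  -0.0717] tool [0.0299 0.0097 0.0663]
```

```bash
python3 - <<'E'
from h import *
i=bot.read_camera("top");c=np.load("c.npy")
for th,col in((1.69,(255,0,0)),(1.9,(0,0,255))):
    c[3]=th;P=proj("top",door([[-.058,.235,.292],[-.018,.27,.298],[0,.27,.298]],c));print(th,P)
    for u,v in P:cv2.circle(i,(int(round(u)),int(round(v))),1,col,-1)
cv2.imwrite("pics/t2.png",cv2.resize(i[100:400,260:640],(760,600)))
E
```

```text
1.69 [[534.9715 228.6779]
 [534.2243 246.8326]
 [527.08   250.3973]]
1.9 [[546.1701 214.4048]
 [551.9788 232.6054]
 [546.7634 237.2593]]
```

View pics/t2.png

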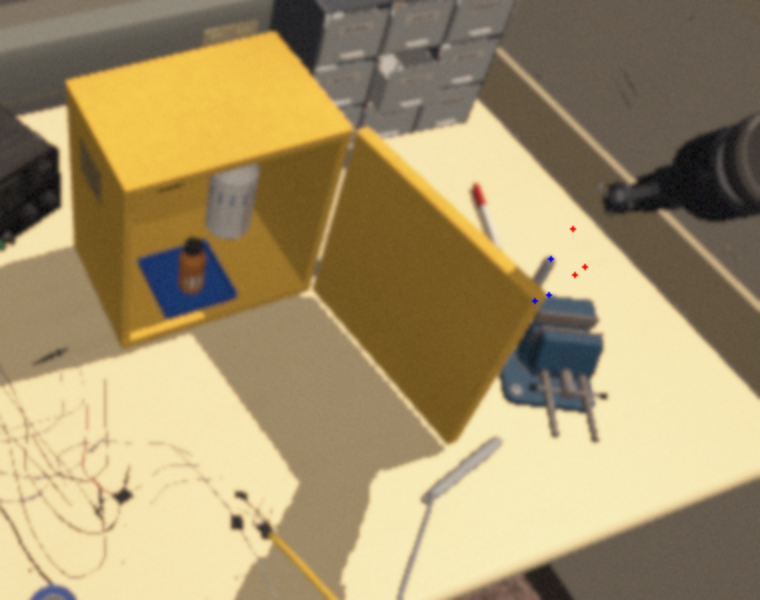

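```bash
python3 nudge.py '[[0.01,0.0033,0.022,0,0],[0.01,0.0033,0.022,0,0],[0.01,0.0033,0.022,0,0],[0,0,0,0,0]]'; python3 st.py .4079 -.3653 .25
```

```text
t: 22.9
eef_pos: [0.4384, -0.4214, 0.2477]
tool_rot: [0.293, 0.067, 0.954, -0.023]
contact_force: [-0.1, 1.1, -0.5]
gripper_width: 0.002
grasp_force: 0.0
[ 0.4384 -0.4214  0.2477] q [ 1.7535  0.3604 -1.0557  2.02   -0.0857  0.4495  2.3044] 
 [[-0.8199  0.1411  0.5548]
 [ 0.1137  0.99   -0.0838]
 [-0.5611 -0.0056 -0.8277]] tilt 34.13198788119507 az -8.59152462337182
world [-0.0305  0.0561  0.0023] tool [ 0.03    0.0513 -0.0236]
```

```bash
python3 nudge.py '[[0.01,0.017,-0.008,0,0],[0.01,0.017,-0.008,0,0],[0.01,0.017,-0.008,0,0],[0.0082,0.0221,-0.0057,0,0],[0.0082,0.0221,-0.0057,0,0],[0,0,0,0,0]]'; python3 st.py .3966 -.2222 .25
```

```text
t: 23.5
eef_pos: [0.3936, -0.3204, 0.2521]
tool_rot: [0.292, 0.067, 0.954, -0.027]
contact_force: [-4.5, -0.3, -0.1]
gripper_width: -0.003
grasp_force: 1.6
[ 0.3936 -0.3204  0.2521] q [ 2.1254  0.1638 -1.4001  2.2234 -0.4116  0.4216  2.5356] 
 [[-0.8204  0.1441  0.5533]
 [ 0.113   0.9895 -0.0901]
 [-0.5605 -0.0114 -0.8281]] tilt 34.09818611552727 az -9.246494784104044
world [ 0.003   0.0982 -0.0021] tool [ 0.0098  0.0976 -0.0054]
```

```bash
python3 nudge.py '[[0.0043,0.0237,-0.0028,0,0],[0.0043,0.0237,-0.0028,0,0],[0.0005,0.0243,-0.0002,0,0],[0.0005,0.0243,-0.0002,0,0],[0,0,0,0,0]]'; python3 st.py .4119 -.1762 .25
```

```text
t: 24.0
eef_pos: [0.3988, -0.2257, 0.2511]
tool_rot: [0.292, 0.064, 0.954, -0.026]
contact_force: [-0.7, -0.7, -0.1]
gripper_width: -0.003
grasp_force: 0.0
[ 0.3988 -0.2257  0.2511] q [ 1.9453 -0.191  -1.2162  2.3462 -1.0261  0.5535  2.9433] 
 [[-0.8214  0.1368  0.5537]
 [ 0.1065  0.9905 -0.0867]
 [-0.5603 -0.0122 -0.8282]] tilt 34.08877440088391 az -8.898356496698048
world [ 0.0131  0.0495 -0.0011] tool [-0.0049  0.0509  0.0039]
```

```bash
cat > ang.py <<'E'
from h import *
c=np.load("c.npy");M={}
for n in("side","top"):
    h=cv2.cvtColor(bot.read_camera(n),cv2.COLOR_BGR2HSV);M[n]=((abs(h[...,0].astype(int)-22)<6)&(h[...,1]>190)&(h[...,2]>50))
def fr(y0,y1,c):
    P=door([[-.009,y,z] for y in np.linspace(y0,y1,8) for z in np.linspace(.03,.29,20)],c);v=[]
    for n in M:
        k=np.round(proj(n,P)).astype(int);k=np.clip(k,0,[639,479]);v.append(M[n][k[:,1],k[:,0]].mean())
    return np.array(v)
for t in np.arange(0,1.95,.1):
    c[3]=t;print("%.1f"%t,fr(.2,.26,c),fr(.29,.34,c))
E
python3 ang.py; python3 nudge.py '[[-0.0025,0.0255,0.002,0,0],[-0.0025,0.0255,0.002,0,0],[-0.0077,0.0225,0.0048,0,0],[-0.0077,0.0225,0.0048,0,0],[0,0,0,0,0]]'; python3 st.py .4681 -.0977 .25; python3 ang.py
```

```text
0.0 [0.45 0.  ] [0.2437 0.025 ]
0.1 [0.2125 0.0063] [0.2812 0.0312]
0.2 [0.1125 0.    ] [0.2687 0.0125]
0.3 [0.125 0.   ] [0.1437 0.    ]
0.4 [0.1375 0.0063] [0. 0.]
0.5 [0.0437 0.    ] [0. 0.]
0.6 [0. 0.] [0. 0.]
0.7 [0. 0.] [0. 0.]
0.8 [0.1437 0.    ] [0. 0.]
0.9 [0.875  0.1437] [0.525  0.0625]
1.0 [0.75 0.  ] [0. 0.]
1.1 [0.0625 0.    ] [0. 0.]
1.2 [0. 0.] [0. 0.]
1.3 [0. 0.] [0. 0.]
1.4 [0. 0.] [0. 0.]
1.5 [0. 0.] [0. 0.]
1.6 [0. 0.] [0. 0.]
1.7 [0. 0.] [0. 0.]
1.8 [0. 0.] [0. 0.]
1.9 [0. 0.] [0. 0.]
t: 24.6
eef_pos: [0.4372, -0.1372, 0.2511]
tool_rot: [0.293, 0.066, 0.953, -0.025]
contact_force: [-0.5, 0.1, -1.0]
gripper_width: -0.003
grasp_force: 0.0
[ 0.4372 -0.1372  0.2511] q [ 1.7346 -0.3203 -1.2409  2.3734 -1.0957  0.5087  2.7441] 
 [[-0.819   0.1411  0.5561]
 [ 0.1116  0.99   -0.0868]
 [-0.5628 -0.009  -0.8265]] tilt 34.25490253222468 az -8.866247304125505
world [ 0.0309  0.0395 -0.0011] tool [-0.0202  0.0435  0.0147]
0.0 [0.45 0.  ] [0.25   0.0187]
0.1 [0.2 0. ] [0.2812 0.025 ]
0.2 [0.1125 0.    ] [0.275  0.0312]
0.3 [0.125 0.   ] [0.1437 0.    ]
0.4 [0.2812 0.    ] [0. 0.]
0.5 [0.8688 0.0063] [0. 0.]
0.6 [0.5062 0.    ] [0.5062 0.0125]
0.7 [0.1938 0.    ] [0. 0.]
0.8 [0. 0.] [0. 0.]
0.9 [0. 0.] [0. 0.]
1.0 [0. 0.] [0. 0.]
1.1 [0. 0.] [0. 0.]
1.2 [0. 0.] [0. 0.]
1.3 [0. 0.] [0. 0.]
1.4 [0. 0.] [0. 0.]
1.5 [0. 0.] [0. 0.]
1.6 [0. 0.] [0. 0.]
1.7 [0. 0.] [0. 0.]
1.8 [0. 0.] [0. 0.]
1.9 [0. 0.] [0. 0.]
```

```bash
sed -i 's/arange(0,1.95,.1)/arange(-.05,.7,.05)/' ang.py; python3 nudge.py '[[-0.01,0.0218,0.0074,0,0],[-0.01,0.0218,0.0074,0,0],[-0.0142,0.0172,0.0095,0,0],[-0.0142,0.0172,0.0095,0,0],[0,0,0,0,0]]'; python3 st.py .5504 -.0473 .25; python3 ang.py
```

```text
t: 25.2
eef_pos: [0.4767, -0.0876, 0.2456]
tool_rot: [0.28, 0.071, 0.957, -0.026]
contact_force: [0.5, 0.3, -0.1]
gripper_width: -0.0
grasp_force: 0.0
[ 0.4767 -0.0876  0.2456] q [ 1.6121 -0.2008 -1.3961  2.3197 -0.6265  0.3354  2.1249] 
 [[-0.8328  0.1509  0.5326]
 [ 0.1216  0.9885 -0.09  ]
 [-0.5401 -0.0102 -0.8416]] tilt 32.69547676215218 az -9.588848848876298
world [0.0737 0.0403 0.0044] tool [-0.0588  0.0509  0.0319]
-0.1 [0.5687 0.0063] [0.2313 0.05  ]
0.0 [0.475  0.0312] [0.2437 0.025 ]
0.1 [0.4 0. ] [0.2437 0.0563]
0.1 [0.3688 0.    ] [0.2812 0.0312]
0.2 [0.4313 0.    ] [0.275  0.0312]
0.2 [0.5188 0.0063] [0.2687 0.0125]
0.3 [0.6625 0.0125] [0.2313 0.025 ]
0.3 [0.8625 0.0125] [0.1437 0.    ]
0.4 [0.7562 0.    ] [0.0437 0.    ]
0.4 [0.5687 0.0063] [0.1938 0.    ]
0.5 [0.35   0.0063] [0.375 0.   ]
0.5 [0.1875 0.    ] [0.3312 0.0125]
0.6 [0.1688 0.    ] [0.0813 0.0063]
0.6 [0.1688 0.    ] [0. 0.]
0.7 [0.075 0.   ] [0. 0.]
```

```bash
python3 nudge.py '[[-0.0147,0.0127,0.008,0,0],[-0.0147,0.0127,0.008,0,0],[-0.0147,0.0127,0.008,0,0],[-0.0147,0.0127,0.008,0,0],[0,0,0,0,0]]'; python3 st.py .556 -.0447 .25; python3 ang.py|head -8
```

```text
t: 25.8
eef_pos: [0.4929, -0.07, 0.2412]
tool_rot: [0.259, 0.071, 0.963, -0.024]
contact_force: [-0.9, 0.3, 0.3]
gripper_width: 0.0
grasp_force: 0.0
[ 0.4929 -0.07    0.2412] q [ 1.4156  0.004  -1.3998  2.2718  0.2262  0.3549  1.2496] 
 [[-0.8554  0.1482  0.4964]
 [ 0.1235  0.9889 -0.0824]
 [-0.5031 -0.0092 -0.8642]] tilt 30.20931222562687 az -9.424724240014656
world [0.0631 0.0253 0.0088] tool [-0.0552  0.0343  0.0216]
-0.1 [0.7625 0.0125] [0.2313 0.0437]
0.0 [0.6875 0.0063] [0.2437 0.0312]
0.1 [0.65   0.0312] [0.2437 0.0375]
0.1 [0.6438 0.0063] [0.2812 0.05  ]
0.2 [0.6875 0.0125] [0.275  0.0437]
0.2 [0.7625 0.    ] [0.275  0.0125]
0.3 [0.6438 0.0187] [0.2375 0.025 ]
0.3 [0.4313 0.    ] [0.225 0.025]
```

```bash
python3 nudge.py '[[-0.0138,0.0086,0.0055,0,0],[-0.0138,0.0086,0.0055,0,0],[-0.0138,0.0086,0.0055,0,0],[-0.0138,0.0086,0.0055,0,0],[0,0,0,0,0]]'; python3 st.py .556 -.0447 .25; python3 ang.py|head -8
```

```text
t: 26.4
eef_pos: [0.5494, -0.0477, 0.2467]
tool_rot: [0.254, 0.071, 0.964, -0.026]
contact_force: [-6.5, -6.1, 1.1]
gripper_width: -0.002
grasp_force: 4.1
[ 0.5494 -0.0477  0.2467] q [ 1.0456  0.1864 -1.2233  2.1611  0.7058  0.512   0.7414] 
 [[-0.8604  0.1509  0.4867]
 [ 0.1243  0.9884 -0.0868]
 [-0.4942 -0.0142 -0.8692]] tilt 29.631743483108888 az -10.11628749249245
world [0.0066 0.003  0.0033] tool [-0.007   0.0039  0.0001]
-0.1 [0.6188 0.0063] [0.2375 0.0187]
0.0 [0.5813 0.0187] [0.2437 0.0563]
0.1 [0.525  0.0312] [0.2437 0.075 ]
0.1 [0.3875 0.025 ] [0.2812 0.0625]
0.2 [0.2375 0.0312] [0.3   0.025]
0.2 [0.1313 0.025 ] [0.2938 0.0312]
0.3 [0.0563 0.0312] [0.2375 0.05  ]
0.3 [0.025  0.0125] [0.1938 0.0187]
```

```bash
python3 nudge.py '[[-0.0018,0,0.001,0,0],[-0.0018,0,0.001,0,0],[0,0,0,0,0]]'; python3 nudge.py '[[-0.0018,0,0.001,0,0],[0,0,0,0,0]]'
```

```text
t: 26.8
eef_pos: [0.5511, -0.0504, 0.2457]
tool_rot: [0.253, 0.073, 0.964, -0.028]
contact_force: [-11.1, -7.5, 1.1]
gripper_width: 0.004
grasp_force: 4.9
t: 27.0
eef_pos: [0.5526, -0.051, 0.2455]
tool_rot: [0.253, 0.073, 0.964, -0.028]
contact_force: [-16.4, -7.0, 6.4]
gripper_width: 0.0
grasp_force: 10.8
```

```bash
python3 nudge.py '[[0.0086,-0.0015,-0.0049,0,0],[0.0086,-0.0015,-0.0049,0,0],[0.017,-0.003,-0.01,0,0],[0.017,-0.003,-0.01,0,0],[0,0,-0.03,0,0],[0,0,-0.03,0,0],[0,0,0,0,0],[0,0,0,0,0]]'; python3 - <<'E'
from h import *
c=np.load("c.npy");c[3]=0;a=bot.read_camera("side");b=bot.read_camera("top")
P=door([[-.018,.27,.298],[-.018,.27,.016],[-.018,0,.298]],c)
print(proj("side",P)-[240,100],proj("top",P)-[230,113])
f=lambda i:cv2.resize(i,(399,437),interpolation=cv2.INTER_CUBIC)
cv2.imwrite("pics/end.png",np.hstack([f(a[100:330,240:450]),f(b[113:343,230:440])]))
E
```

```text
t: 27.8
eef_pos: [0.4808, -0.0486, 0.2745]
tool_rot: [0.248, 0.073, 0.966, -0.032]
contact_force: [-0.1, -0.1, 0.3]
gripper_width: -0.001
grasp_force: 0.0
[[ 92.0826 108.5733]
 [ 90.0212 164.8309]
 [205.96    68.4169]] [[ 96.1093  88.3998]
 [ 94.2085 166.2614]
 [211.783   56.1917]]
```

View pics/end.png

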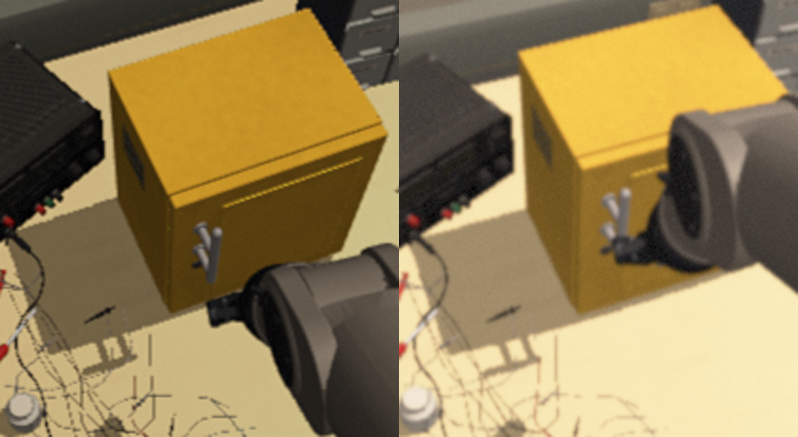

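The door is flush and shut: its free top corner is at about (173,205) in the side crop, matching the predicted (175,206). The jar hasn't moved, and the robot is touching nothing.

```bash
python3 -c "
from station import bot
print(bot.hand_in())"
```

```text
the job is handed in; nothing more can be done
None
```

The job is handed in at about 28 s: I pulled the door open to about 97° by its handle, stood the flux bottle upright in the blue tray (lowered until it touched, then released), and swung the door shut, with the white bottle still upright and the screw jar in place in the last pictures of each.

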